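# Put the instrument head away in its spring-lid case

### The job

Put the black instrument head away in the grey spring-lid case. Press the button on the front of the case with a fingertip that also reaches over the lid's edge, so that the lid does not fly up but rises slowly under your hand until it is fully open; then lay the head inside (do not drop it), and push the lid down until the catch snaps and it stays shut. Leave the other things where they are.

Things in the scene. Friction and masses are not known exactly. Their poses are not given: they have to be found in the camera images.
- case: Grey square case, fixed to the bench: lower shell 140 (x) x 144 (y) x 34 mm, 50 mm high with its lid shut. Origin: centre of its underside. Its +x points from the button side (front) to the hinge side (back). In the middle of the front a boss 56 mm wide and 44 mm high juts 32 mm forward and carries the button.
- case_in (a point): Centre of the case's inner floor, 5 mm above the bench. Inside it is 130 mm in x and 132 mm in y (the lid's tongue takes 9 mm behind the middle of the front wall when shut); walls 4 to 6 mm thick, rim 34 mm above the bench.
- lid (a joint): Opening angle of the lid, rad: 0 shut (0 to 0.015 when latched), 1.75 open at its stop, 10 degrees past upright, where it stays. A spring opens it: 1 to 2 N to steady it at the front edge, 2 to 3 N there to push it down; let free it flies up at over 4 rad/s. Pushed fully down (up to about 12 N over the last 8 mm at the front edge) it snaps under the catch and stays shut.
- case_hinge (a point): Middle of the lid's hinge axis, which runs along the case's y: at x = +70 mm, 34 mm above the bench in the case frame. The lid is a shell 140 mm deep, 144 mm wide, 16 mm high, flat on top.
- lid_edge (a point): Middle of the lid's front top edge, moves with the lid: when shut at x = -70 mm, 50 mm above the bench in the case frame (140 mm ahead of the hinge axis, 16 mm above it).
- button (a joint): Travel of the push button, m: 0 out, 0.008 fully in. It goes straight down and springs back; 1.5 N at the start, about 5.5 N fully in. The lid is freed at 3 to 6 mm of travel, so press it fully in.
- button_top (a point): Centre of the top of the black button, 22 (case x) x 44 mm, at x = -85 mm in the case frame, 4 mm clear of the lid's edge. Its top is 61 mm above the bench: 11 mm above the shut lid, fully in still 3 mm above it. So a fingertip set across the gap, over button and lid, pushes it in and stops the freed lid after 3 mm; as the finger goes up and back over the hinge the lid follows it.
- head: Black ophthalmoscope head, a knurled stubby instrument 96 mm long (its own y axis), 27 mm wide (x) and 28 mm high, lying on the bench, about 60 to 120 g. Origin: centre of its underside. Grip it across its x, near the middle.
- tape_roll: Bystander: roll of kraft tape lying flat, 88 mm across, 24 mm high. Origin: centre of its underside.
- domed_case: Bystander: small black domed zip case, 80 x 118 x 42 mm. Origin: centre of its underside.
- loupe: Bystander: black tapered eye loupe, 39 mm across, 40 mm high. Origin: centre of its underside.
Things that resemble listed ones, but are neither listed nor needed, are in the scene too. Of the things like the head, leave any that is white; of the rest the larger one is meant.

How it is judged:
On the way, in this order (a step that is already met when the one before it is completed fails the run):
1. the lid is fully open (value of joint lid above 1.6 rad), for 0.2 s.
2. the head lies in the open case, let go (x of head in the frame of case between -0.06 and 0.065 m and y of head in the frame of case between -0.066 and 0.066 m and z of head in the frame of case below 0.025 m and contact force between the fingers and head below 0.05 N and linear speed of head below 0.03 m/s), for 0.2 s.
At the end, for the whole second after the job is handed in: The head rests inside the case (its origin within the inner walls and less than 25 mm above the bench), and the lid is shut and latched: opening angle below 0.03 rad (4 mm at the front edge) (value of joint lid below 0.03 rad and x of head in the frame of case between -0.06 and 0.065 m and y of head in the frame of case between -0.066 and 0.066 m and z of head in the frame of case below 0.025 m and linear speed of head below 0.03 m/s); the robot touches nothing.
It fails at once if the lid flies up: it opens faster than 2 rad/s when more than 0.15 rad open (value of joint lid above 0.15 rad and velocity of joint lid above 2 rad/s).
It fails at once if the head is dropped: it falls free of the fingers at more than 0.6 m/s (linear speed of head above 0.6 m/s and contact force between the fingers and head below 0.05 N).
It fails at once if a bystander is shifted by more than 30 mm (distance of any of tape_roll, domed_case, loupe from where it was at the start of the episode above 0.03 m).
It also fails if it takes over 72 s, if anything falls off the work surface, if the arm or the gripper's body presses on something with over 40 N, if the wrist force passes 120 N, or if a joint passes its speed limit or range.

### The arm

A 7-joint arm with a two-finger parallel gripper is mounted at the origin on a cart in front of the work surface, level with it; the furniture and walls round the work are solid. World frame = base frame: x ahead of the robot, y to its left, z up, the work surface at z = 0. Lengths are in m, angles in rad, forces in N, time in s.
With the tool pointing down it reaches from about 0.35 to 0.9 m from the base axis. Payload 8.1 kg.
Tool frame: the origin (TCP) lies on the centre line of the jaws, within the pads' length; the fingertips stand 17 mm ahead of it and the grasp point (between the pads) lies 2 mm behind it; z points along the fingers, y is the direction in which the jaws open and shut (so a half turn about z gives the same grasp; the last joint's range is limited). The gripper opens to 92 mm and grips with 3 to 60 N. Pads are 19 mm wide; open, the fingers measure 130 mm over their backs; the gripper's body (75 mm by 190 mm) begins 47 mm behind the grasp point.
Start: joints at [-1.273, 0.434, 0.025, 1.573, -0.012, 1.134, -0.075], TCP at [0.244, 0.575, 0.244] pointing down, gripper open.
Joint ranges: [-2.62, 2.62], [-0.44, 2.09], [-1.27, 1.32], [0.08, 2.57], [-1.32, 4.46], [0.12, 2], [-2.74, 2.74]. Speed limits (rad/s): [2.22, 2.22, 3.01, 3.01, 3.14, 3.14, 3.14].

### API

Orientations are given as a rotation vector (axis times angle).
In Python, from cell import arm gives the robot as it stands.
- The arm moves only by the shell command python3 -m creep 'ROWS' [FORCE]. ROWS is JSON, a list that holds one entry, the list of rows, each a list of 7 numbers: the shift along the world's x, y, z in cm, then the turn, a rotation vector about the world's x, y, z in degrees, then the opening, from -1 (shut) to 1 (fully open), so that 0 is half open. In form: [[[tx, ty, tz, ax, ay, az, jaw], ...]]. A call has 1 to 5 rows; each row is the pose to reach, as a shift and turn from the pose commanded when the call began; what a row does not reach only later rows make up. A row lasts 1/10 s, in which the tool goes at most 50 mm and 8.59 degrees, less where a joint would pass 70% of its speed; a pose out of reach is approached as far as the arm can. A call with a gripper value outside its range is refused whole. The fingers move at their own pace and stop on an object; FORCE is the grip in N (left out, the last holds). Time passes only in rows, so rows that repeat a pose let the fingers close. It gives the time, the measured TCP pose, the force and the opening at its end, in the units of the state.
- arm.observe(): the state, without advancing time (a new reading comes with each control period).
- arm.get_image(name): name is "scene" or "top" or "wrist"; returns the picture (384x512x3 uint8, red, green, blue); there is no depth.
- arm.camera_model(name): a dict with "vfov" (degrees; the focal length in pixels is half the picture's height over the tangent of half this angle, whatever the lens; pixels are square), "cx", "cy" (the principal point, pixels), "k1" (the pictures are not rectified: a ray, as slopes to the right and down, at radius r is drawn at 1 + k1 r^2 times it, then the intrinsics apply), "cam_to_world" (4x4, takes a point from camera to world coordinates); the wrist camera has in their place "T_tool_cam" (4x4, takes a point from camera to tool coordinates, whose origin is the TCP and whose axes are the flange's). Camera axes: x right, y down, z forward; pixel columns grow to the right and rows downward; lengths in m; the calibration is good to about 2 mm. A picture is of the moment at which its call begins: read the wrist's pose just before it. camera_model takes no time and is no camera call.
- arm.sign_off(): hands the job in, once; it reports no verdict.
The state is a dict: "clock": time; "joints": joint angles; "dq": joint speeds; "joint_efforts": joint torques, N m; "position": TCP position; "ee_rot": TCP orientation; "force": force on the tool from outside, world axes, zero at the start; "ft_torque": the same for the moment, N m; "width": opening from 0.0 (shut) to 1.0 (fully open).
Only numpy, scipy, OpenCV 4.12 (cv2) and the standard library are available. Lean on these libraries where they do the work, as an engineer would, in place of code of your own. Each camera call takes 0.05 s, during which the arm holds its last target.

## Working session

There is one attempt and no reset: what is moved stays moved. The work goes in short steps, Python scripts to look and compute and a shell command to move; the robot and the scene stay as the last step left them, time stands still between calls to the robot, and variables do not carry over. Pictures are saved under pics/ and viewed, and the job is handed in when it is done.

```bash
ls; mkdir -p pics; python3 - <<'E'
from cell import arm
import cv2,json
print(arm.observe())
for n in ("scene","top","wrist"):
    im=arm.get_image(n); cv2.imwrite(f"pics/{n}0.png",im[:,:,::-1]); print(n,{k:(v if not hasattr(v,'tolist') else v.tolist()) for k,v in arm.camera_model(n).items()})
E
```

```text
pics
{'clock': 0.0, 'joints': array([-1.2726208 ,  0.43521223,  0.02498281,  1.57407746, -0.01161481,
        1.13400141, -0.07509098]), 'dq': array([ 0.00058797, -0.00123271, -0.00170176, -0.00040573, -0.00074536,
       -0.00131666,  0.00059598]), 'joint_efforts': array([ 1.68607428e-03, -6.67834711e+01,  9.86409858e-01, -3.14460039e+01,
       -6.04011817e-02,  4.29612282e-02,  1.63073746e-04]), 'position': array([0.24369769, 0.57501391, 0.24295934]), 'ee_rot': array([-6.25412801e-01, -3.07852770e+00,  2.42338363e-03]), 'force': array([-0.50825639, -0.64344634,  0.54823174]), 'ft_torque': array([-0.08473002, -0.01767778,  0.03447244]), 'width': 0.9968945324746246}
scene {'vfov': 56.64976698291568, 'cx': 252.28608832931195, 'cy': 194.25488694312202, 'k1': -0.04015918094145374, 'cam_to_world': [[0.7597551534592358, -0.2998044392745476, 0.5769656878735573, 0.11560411061157434], [-0.6498222679740506, -0.31949499723236374, 0.6896767117922374, -0.6804369710687316], [-0.0224304890092544, -0.8989105878421757, -0.43755757132980766, 0.4294410431067268], [0.0, 0.0, 0.0, 1.0]]}
top {'vfov': 46.66243319716706, 'cx': 255.26932368603173, 'cy': 184.93909688130705, 'k1': -0.11460721712160753, 'cam_to_world': [[0.1493649727330291, -0.9652985678797084, 0.21421666548110957, 0.42226585671077627], [-0.9887604451033185, -0.1472492377523782, 0.025892936883076256, -0.1069888939090665], [0.006548825814516358, -0.21567646332116927, -0.9764429200161796, 0.9589228420148342], [0.0, 0.0, 0.0, 1.0]]}
wrist {'vfov': 67.25103076298008, 'cx': 258.54332142290224, 'cy': 191.76123700672719, 'k1': -0.06251319453942937, 'T_tool_cam': [[0.0010635490173796641, -0.9527592952601625, -0.3037245366427338, 0.08312037388507654], [0.9999993289868477, 0.0008738280455341957, 0.0007605592667489094, 0.0005794192642795126], [-0.0004592268927559114, -0.30372514173163623, 0.9527595853051046, -0.13959302876863686], [0.0, 0.0, 0.0, 1.0]]}
```

View pics/scene0.png

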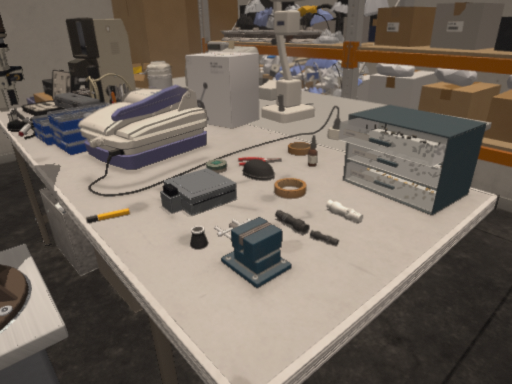

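View pics/top0.png

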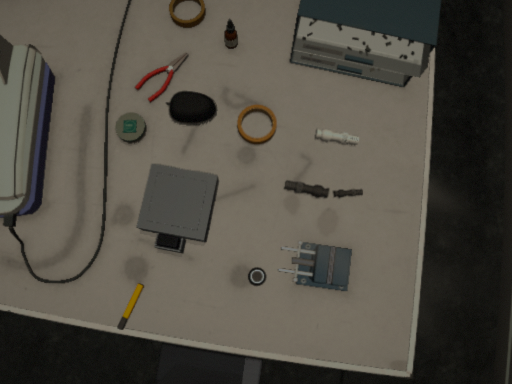

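View pics/wrist0.png

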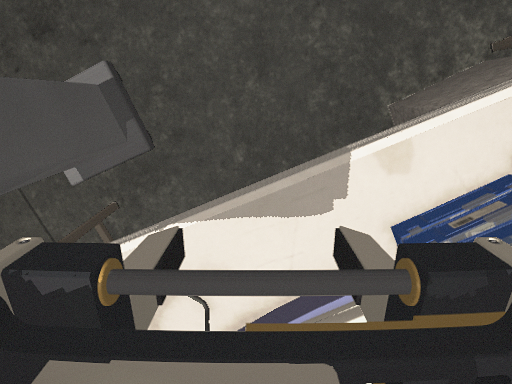

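The top view shows the case lid at about (178,202) with its button at (171,242), the larger black head at (307,188), a smaller one at (348,193), and a white one at (337,137). I'll zoom in and measure.

```bash
cat > h.py <<'E'
from cell import arm
import numpy as np,cv2
from scipy.spatial.transform import Rotation as R
def ray(cm,uv,T):
    f=192/np.tan(np.radians(cm['vfov'])/2)
    K=np.array([[f,0,cm['cx']],[0,f,cm['cy']],[0,0,1]])
    p=cv2.undistortPointsIter(np.array([[uv]],float),K,np.array([cm['k1'],0,0,0,0.]),None,None,(3,50,1e-10))[0,0]
    T=np.array(T); return T[:3,3],T[:3,:3]@np.array([p[0],p[1],1])
def TT(n,o=None):
    cm=arm.camera_model(n)
    if n!='wrist': return cm,np.array(cm['cam_to_world'])
    o=o or arm.observe(); A=np.eye(4);A[:3,:3]=R.from_rotvec(o['ee_rot']).as_matrix();A[:3,3]=o['position']
    return cm,A@np.array(cm['T_tool_cam'])
def at(n,uv,z,o=None):
    cm,T=TT(n,o);c,d=ray(cm,uv,T); return c+d*(z-c[2])/d[2]
def proj(n,P,o=None):
    cm,T=TT(n,o);f=192/np.tan(np.radians(cm['vfov'])/2)
    p=np.linalg.inv(T)@np.append(P,1);s=p[:2]/p[2];s=s*(1+cm['k1']*(s@s)); return f*s+[cm['cx'],cm['cy']]
E
python3 - <<'E'
import cv2
a=cv2.imread('pics/top0.png')
cv2.imwrite('pics/topc1.png',cv2.resize(a[155:260,120:230],None,fx=5.5,fy=5.5,interpolation=2))
cv2.imwrite('pics/topc2.png',cv2.resize(a[160:215,270:370],None,fx=8,fy=8,interpolation=2))
E
```

```text
(no output)
```

View pics/topc1.png

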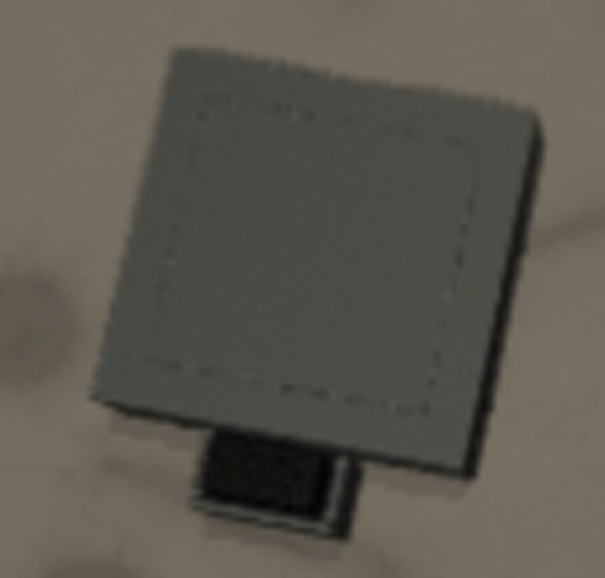

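View pics/topc2.png

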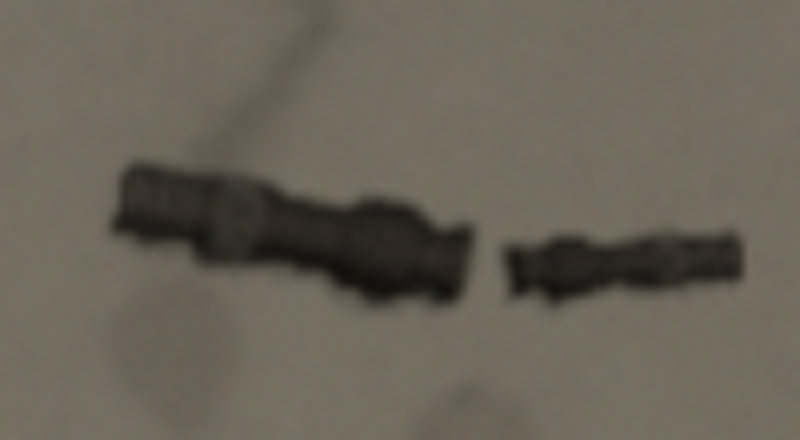

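```bash
python3 - <<'E'
from h import *
np.set_printoptions(precision=4,suppress=True)
c=lambda x,y:(120+(x+.5)/5.5-.5,155+(y+.5)/5.5-.5)
P=np.array([at('top',c(*q),.05)for q in[(172,48),(540,108),(472,468),(93,400)]])
print(P);print([np.linalg.norm(P[i]-P[i-1]) for i in range(4)])
cen=P.mean(0); X=((P[0]+P[1])-(P[2]+P[3]))/2; Y=((P[0]+P[3])-(P[1]+P[2]))/2
print(cen,np.degrees(np.arctan2(X[1],X[0])),np.degrees(np.arctan2(-Y[0],Y[1])))
th=np.arctan2(X[1],X[0]); Rz=R.from_euler('z',th).as_matrix()
for n,p in dict(lidedge=(-.07,0,.05),btn=(-.085,0,.061),hinge=(.07,0,.034)).items():
    w=Rz@np.array(p)+[cen[0],cen[1],0]; print(n,w,proj('top',w),(proj('top',w)-[120,155])*5.5,proj('scene',w))
d=lambda x,y:(270+(x+.5)/8-.5,160+(y+.5)/8-.5)
a,b=at('top',d(118,198),.014),at('top',d(465,262),.014); print(a,b,np.linalg.norm(a-b),(a+b)/2,np.degrees(np.arctan2(*(b-a)[1::-1])), proj('scene',(a+b)/2))
for n,uv,z in [('loupe',(257,276),.04),('domed',(192,108),.03),('tape',(257,124),.024),('tape2',(187,10),.024)]: print(n,at('top',uv,z))
a=cv2.imread('pics/scene0.png')
cv2.imwrite('pics/sc1.png',cv2.resize(a[150:260,150:350],None,fx=4,fy=4,interpolation=2))
E
```

```text
[[ 0.6347  0.1434  0.05  ]
 [ 0.6326 -0.0015  0.05  ]
 [ 0.4932  0.0006  0.05  ]
 [ 0.4962  0.146   0.05  ]]
[np.float64(0.1385902951768161), np.float64(0.1449431315375782), np.float64(0.1393979732944653), np.float64(0.1454221239042051)]
[0.5642 0.0721 0.05  ] -0.9609710975912508 -1.0077933152566998
lidedge [0.4942 0.0733 0.05  ] [170.6521 233.7428] [278.5866 433.0855] [176.1406 189.0505]
btn [0.4792 0.0736 0.061 ] [168.1925 240.4453] [265.0587 469.9492] [170.3188 186.7916]
hinge [0.6342 0.071  0.034 ] [185.2529 170.3803] [358.8907  84.5918] [221.5725 179.8488]
[ 0.6405 -0.1442  0.014 ] [ 0.6371 -0.2401  0.014 ] 0.09594240504081196 [ 0.6388 -0.1922  0.014 ] -92.03128519902664 [291.1244 220.5451]
loupe [ 0.437  -0.1144  0.04  ]
domed [0.7787 0.0836 0.03  ]
tape [ 0.7651 -0.0653  0.024 ]
tape2 [1.0293 0.1448 0.024 ]
```

View pics/sc1.png

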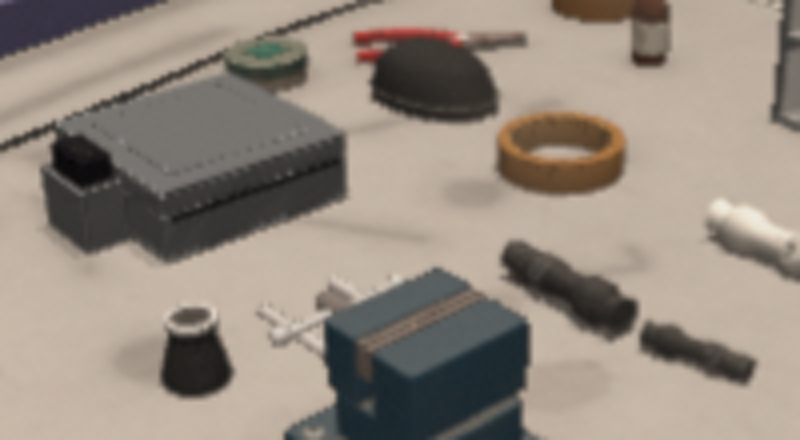

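The measured sizes agree with those given: the lid comes out at 139 x 145 mm and the head at 96 mm. The scene camera also puts the button where I predicted. Next I'll plan the press pose and the lid path.

```bash
python3 - <<'E'
from h import *
np.set_printoptions(precision=3,suppress=True)
o=arm.observe(); M=R.from_rotvec(o['ee_rot']).as_matrix(); print(M)
# targets: tool z down, tool y along +-case x (yaw -1deg)
for s in (1,-1):
    a=np.radians(-1); y=s*np.array([np.cos(a),np.sin(a),0]); z=np.array([0,0,-1.]); x=np.cross(y,z)
    D=R.from_matrix(np.c_[x,y,z]@M.T).as_rotvec(degrees=True); print(s,D)
print(at('top',(5,215),.1),at('top',(45,60),.1),at('top',(40,200),.1))
E
```

```text
[[-0.921  0.39  -0.   ]
 [ 0.39   0.921 -0.001]
 [-0.    -0.001 -1.   ]]
1 [  0.042  -0.055 -68.034]
-1 [  0.061   0.046 111.966]
[0.473 0.406 0.1  ] [0.818 0.412 0.1  ] [0.515 0.339 0.1  ]
```

```bash
python3 -m creep '[[[2,-4,1,0,0,-6,-1],[4,-8,2,0,0,-13,-1],[6,-12,3,0,0,-20,-1],[8,-16,3,0,0,-27,-1],[10,-20,3,0,0,-34,-1]]]' 10
python3 -m creep '[[[2,-4,0,0,0,-6,-1],[4,-8,0,0,0,-13,-1],[6,-12,0,0,0,-20,-1],[8,-16,0,0,0,-27,-1],[10,-20,0,0,0,-34,-1]]]'
python3 - <<'E'
from h import *
o=arm.observe();print(o['clock'],o['position'],o['ee_rot'],o['width'],o['force'])
E
```

```text
clock: 0.65
position: [0.3445, 0.3738, 0.274]
ee_rot: [-1.505, -2.757, -0.001]
force: [1.3, 0.7, -0.5]
width: 0.613
clock: 1.15
position: [0.4442, 0.1737, 0.2738]
ee_rot: [-2.245, -2.197, -0.0]
force: [1.5, 0.4, -0.1]
width: 0.181
1.15 [0.4442303  0.17371693 0.27380199] [-2.24538965e+00 -2.19705177e+00 -4.18726994e-04] 0.18089518139389588 [ 1.48823857  0.42500489 -0.10084374]
```

```bash
python3 -m creep '[[[2,-4,-2,0,0,0,-1],[4,-8,-4,0,0,0,-1],[4.8,-10,-8,0,0,0,-1],[4.8,-10,-12,0,0,0,-1],[4.8,-10,-15.5,0,0,0,-1]]]'
python3 - <<'E'
from h import *
o=arm.observe();print(o['clock'],o['position'],o['ee_rot'],o['width'],o['force'])
M=R.from_rotvec(o['ee_rot']).as_matrix()
print(M)
a=arm.get_image('scene')[:,:,::-1];cv2.imwrite('pics/s2.png',cv2.resize(a[100:260,100:320],None,fx=3.6,fy=3.6,interpolation=2))
a=arm.get_image('wrist')[:,:,::-1];cv2.imwrite('pics/w2.png',a)
E
```

```text
clock: 1.65
position: [0.4917, 0.0743, 0.1171]
ee_rot: [2.242, 2.2, -0.001]
force: [-0.5, 1.1, -0.2]
width: 0.005
1.65 [0.4916632  0.07427307 0.11705541] [ 2.24241420e+00  2.20002874e+00 -8.73540243e-04] 0.005222760948636236 [-0.49028223  1.08291953 -0.16769687]
[[ 1.90802384e-02  9.99817917e-01 -2.79309596e-04]
 [ 9.99817823e-01 -1.90803789e-02 -5.09426316e-04]
 [-5.14662890e-04 -2.69538736e-04 -9.99999831e-01]]
```

View pics/s2.png

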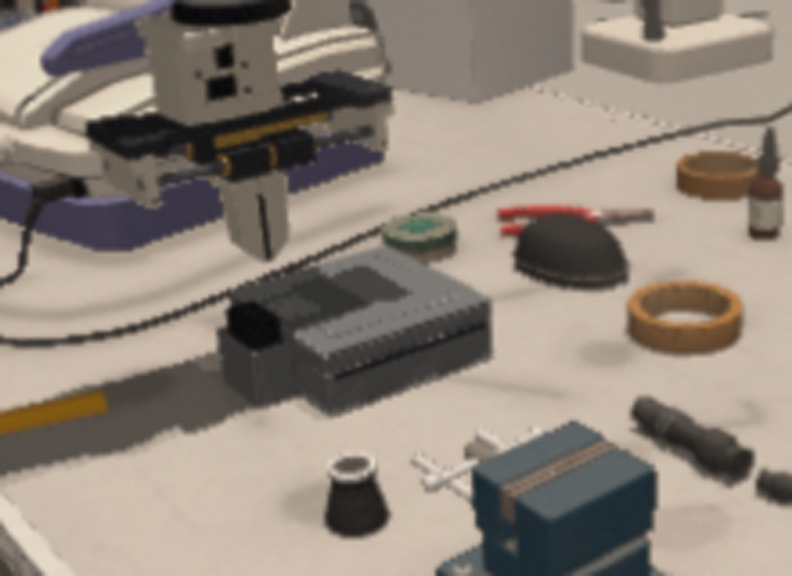

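View pics/w2.png

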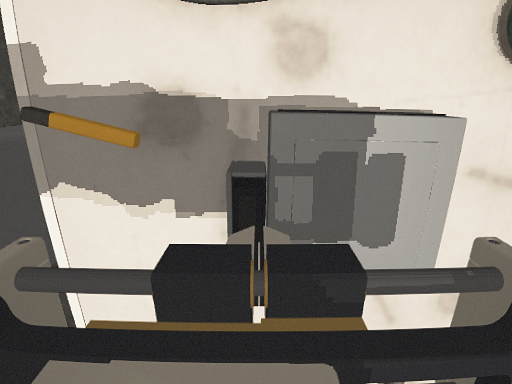

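```bash
python3 - <<'E'
from h import *
a=arm.get_image('scene')[:,:,::-1];cv2.imwrite('pics/s3.png',cv2.resize(a[125:180,140:200],None,fx=10,fy=10,interpolation=2))
o=arm.observe()
p=o['position'];print([ (proj('scene',p+[dx,dy,-.017])-[140,125])*10 for dx in(-.019,0,.019) for dy in (-.0095,.0095)])
a=arm.get_image('wrist')[:,:,::-1];cv2.imwrite('pics/w3.png',cv2.resize(a[210:320,200:320],None,fx=5,fy=5,interpolation=2))
print([ (proj('wrist',p+[dx,dy,-.017],o)-[200,210])*5 for dx in(-.019,0,.019) for dy in (-.0095,.0095)])
E
```

```text
[array([271.12825932, 489.58189808]), array([234.02839815, 468.06561086]), array([340.19172023, 468.90824527]), array([302.49088631, 447.9572858 ]), array([407.61279707, 448.74102592]), array([369.35256521, 428.33454788])]
[array([142.51923249, 242.31408901]), array([134.52187614, 102.42951247]), array([296.42330373, 240.60066418]), array([293.95035639, 100.42941398]), array([450.58954015, 238.40598766]), array([453.66596214,  98.13118259])]
```

View pics/s3.png

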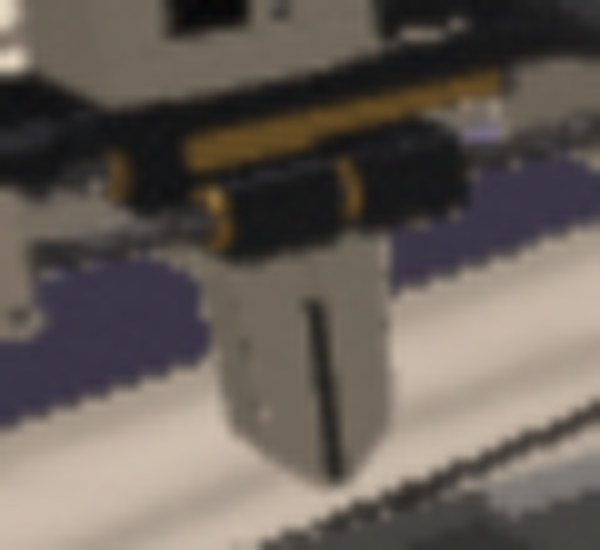

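View pics/w3.png

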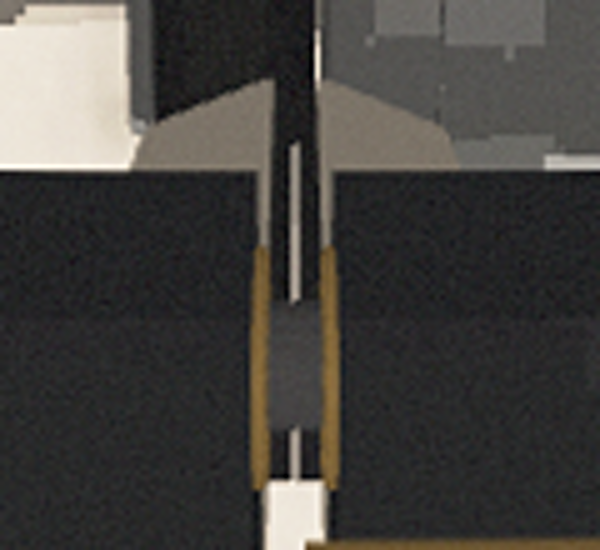

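The scene crop shows that the closed fingertips form a wedge along the jaw direction, with the tip at crop (335,480). They are flat only across the 19 mm pad width, so jaws along x could slip into the 4 mm gap. I'll turn 90° so the 19 mm edge straddles the button and lid.

```bash
python3 -m creep '[[[0,0,1,0,0,8.5,-1],[0,0,1,0,0,17,-1],[0,0,1,0,0,25.5,-1],[0,0,1,0,0,34,-1],[0,0,1,0,0,42.5,-1]]]'
python3 -m creep '[[[0,0,0,0,0,8.5,-1],[0,0,0,0,0,17,-1],[0,0,0,0,0,25.5,-1],[0,0,0,0,0,34,-1],[0,0,0,0,0,42.5,-1]]]'
python3 -m creep '[[[0,0,-0.5,0,0,5,-1],[0,0,-1.5,0,0,5,-1],[0,0,-3,0,0,5,-1],[0,0,-3,0,0,5,-1]]]'
python3 - <<'E'
from h import *
o=arm.observe();print(o['clock'],o['position'],o['ee_rot'],o['width'],o['force'],o['joints'])
print(R.from_rotvec(o['ee_rot']).as_matrix())
a=arm.get_image('scene')[:,:,::-1];cv2.imwrite('pics/s4.png',cv2.resize(a[120:210,130:250],None,fx=6,fy=6,interpolation=2))
o=arm.observe()
a=arm.get_image('wrist')[:,:,::-1];cv2.imwrite('pics/w4.png',a)
p=o['position'];print([ proj('wrist',p+[dx,0,-.017],o) for dx in(-.0095,.0095)])
E
```

```text
clock: 2.35
position: [0.4934, 0.0759, 0.1314]
ee_rot: [1.279, 2.866, 0.004]
force: [1.1, -0.3, -0.2]
width: 0.007
clock: 2.85
position: [0.4934, 0.0757, 0.1314]
ee_rot: [0.154, 3.134, 0.001]
force: [0.8, -0.8, -0.3]
width: 0.006
clock: 3.25
position: [0.4916, 0.0753, 0.0984]
ee_rot: [-0.031, -3.141, 0.001]
force: [0.6, -0.1, 0.8]
width: 0.004
3.25 [0.49157687 0.07531656 0.09842768] [-3.06303845e-02 -3.14084321e+00  1.13175490e-03] 0.004259269225831955 [ 0.63006552 -0.12789441  0.84557487] [-0.28986418  0.41244987  0.03893945  2.04515027 -0.02381035  0.68517704
  1.31555482]
[[-9.99809624e-01  1.95024860e-02 -6.06882109e-04]
 [ 1.95029183e-02  9.99809545e-01 -7.14750824e-04]
 [ 5.92827107e-04 -7.26450725e-04 -9.99999560e-01]]
[array([256.72710789, 229.28308744]), array([257.34117235, 257.36824371])]
```

View pics/s4.png

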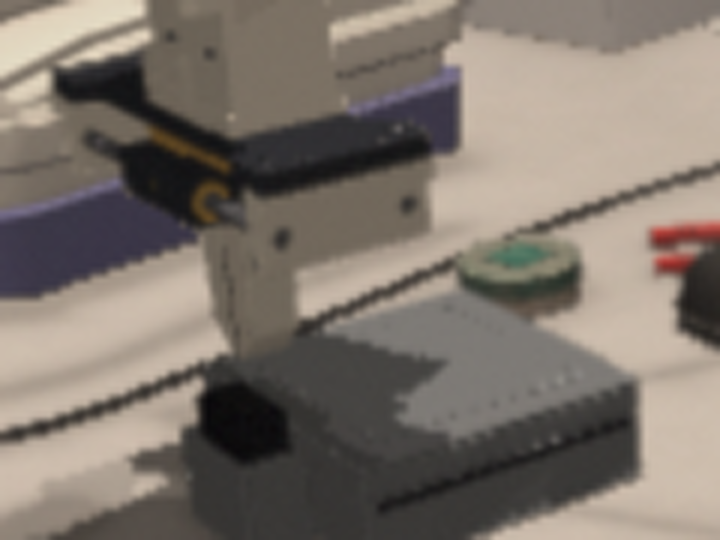

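View pics/w4.png

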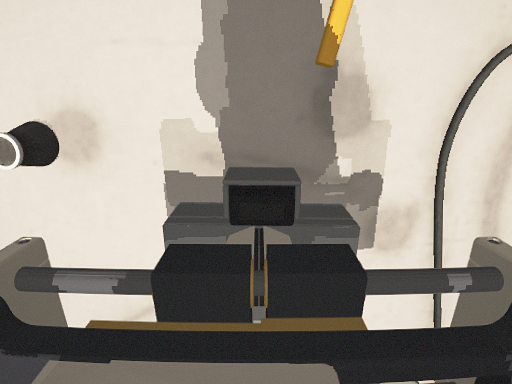

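```bash
python3 - <<'E'
from h import *
np.set_printoptions(precision=4,suppress=True)
o=arm.observe()
for uv,z in [((228,185),.061),((296,185),.061),((228,226),.061),((296,226),.061),((166,220),.05),((358,220),.05),((166,220),.034),((358,220),.034)]: print(uv,at('wrist',uv,z,o))
print(proj('wrist',[.4942,.0733,.05],o),proj('wrist',[.4792,.0736,.061],o))
E
```

```text
(228, 185) [0.4613 0.0574 0.061 ]
(296, 185) [0.462  0.1011 0.061 ]
(228, 226) [0.49   0.0559 0.061 ]
(296, 226) [0.4908 0.1017 0.061 ]
(166, 220) [0.4897 0.0104 0.05  ]
(358, 220) [0.4921 0.1476 0.05  ]
(166, 220) [0.4965 0.0046 0.034 ]
(358, 220) [0.4991 0.1535 0.034 ]
[254.1765 224.5841] [253.8872 210.6374]
```

```bash
python3 - <<'E'
import cv2
a=cv2.imread('pics/w4.png');cv2.imwrite('pics/w4c.png',cv2.resize(a[150:270,150:370],None,fx=3.6,fy=3.6,interpolation=2))
E
```

```text
(no output)
```

View pics/w4c.png

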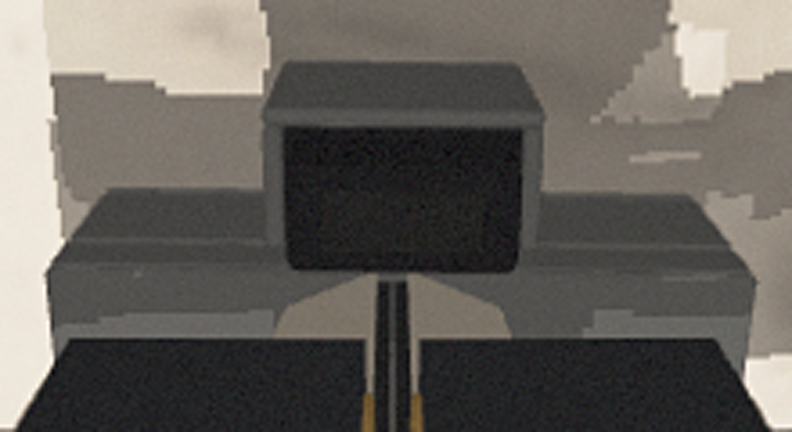

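Both cameras put the lid's front edge at x≈0.493 and the button's rear edge at x≈0.490. The finger spans 0.482–0.501, so it straddles both. I'll press now.

```bash
python3 -m creep '[[[0,0,-1,0,0,0,-1],[0,0,-1.8,0,0,0,-1],[0,0,-2.1,0,0,0,-1],[0,0,-2.3,0,0,0,-1],[0,0,-2.5,0,0,0,-1]]]'
python3 -m creep '[[[0,0,-0.1,0,0,0,-1],[0,0,-0.2,0,0,0,-1],[0,0,-0.3,0,0,0,-1],[0,0,-0.4,0,0,0,-1],[0,0,-0.4,0,0,0,-1]]]'
```

```text
clock: 3.85
position: [0.4917, 0.0755, 0.0736]
ee_rot: [-0.027, -3.141, 0.0]
force: [-0.6, -0.3, 3.7]
width: 0.005
clock: 4.35
position: [0.4917, 0.0755, 0.0702]
ee_rot: [-0.027, -3.141, -0.0]
force: [-3.0, -0.5, 10.4]
width: 0.008
```

```bash
python3 -m creep '[[[0,0,-0.1,0,0,0,-1],[0,0,-0.1,0,0,0,-1],[0,0,-0.1,0,0,0,-1]]]'
python3 - <<'E'
from h import *
a=arm.get_image('scene')[:,:,::-1];cv2.imwrite('pics/s5.png',cv2.resize(a[120:210,130:250],None,fx=6,fy=6,interpolation=2))
a=arm.get_image('wrist')[:,:,::-1];cv2.imwrite('pics/w5.png',cv2.resize(a[150:270,150:370],None,fx=3.6,fy=3.6,interpolation=2))
E
```

```text
clock: 4.65
position: [0.4918, 0.0755, 0.0699]
ee_rot: [0.027, 3.141, 0.0]
force: [-6.6, 0.1, 20.0]
width: 0.006
```

View pics/s5.png

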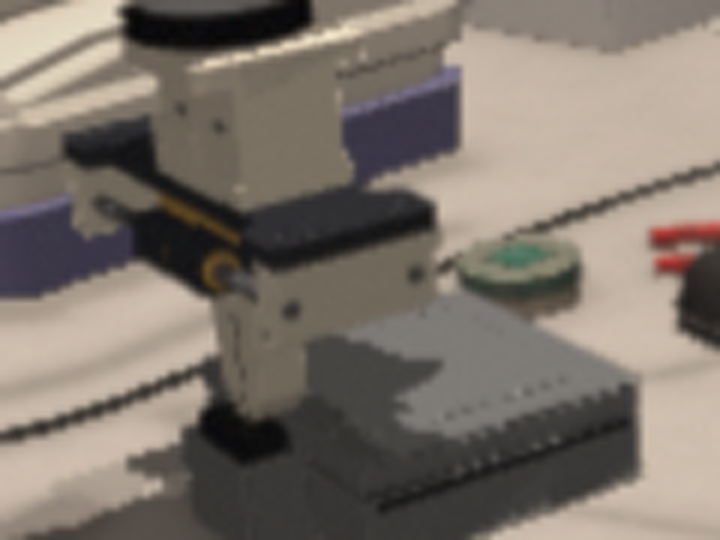

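View pics/w5.png

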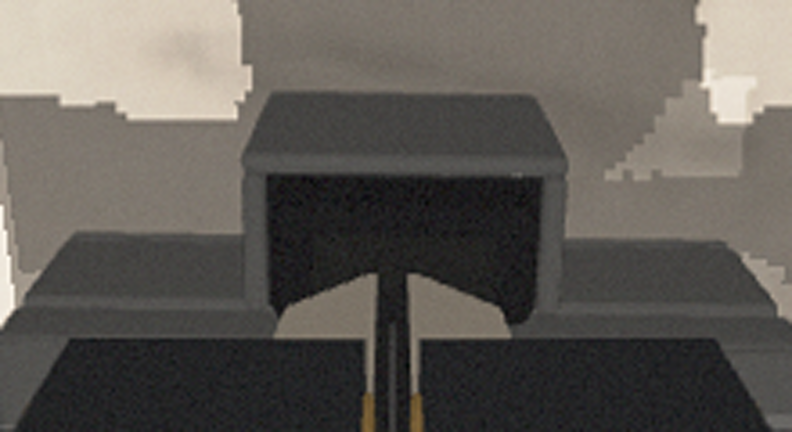

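Fingertip force is 20 N and the tip has stopped at 53 mm, so the button is fully in. The wrist view shows the tip on the button and over the lid's edge. Now I'll compute the arc.

```bash
cat > arc.py <<'E'
import numpy as np
b=np.array([.4916,.0684])
def pos(t):
    c,s=np.cos(t),np.sin(t); E=np.array([.633-.14*c+.016*s,.034+.14*s+.016*c])
    q=np.interp(t,[.02,.15,.7,1.2],[-.011,-.010,.012,.018])
    k=E+q*(np.array([c,-s]) if q>0 and t<np.pi/2 else (np.array([1,0]) if q<0 else np.array([0,-1])))
    return k+[.0095,.017]
ts=[.03,.06,.1,.15,.2]+list(np.arange(.27,1.9,.07))
prev=None;base=b
for i,t in enumerate(ts):
    p=pos(t); print(i,round(t,2),(p*100).round(2),((p-base)*100).round(2))
    if i%5==4: base=p;print()
E
python3 arc.py
```

```text
0 0.03 [49.21  7.12] [0.05 0.28]
1 0.06 [49.3   7.54] [0.14 0.7 ]
2 0.1 [49.44  8.09] [0.28 1.25]
3 0.15 [49.65  8.77] [0.49 1.93]
4 0.2 [50.05  9.45] [0.89 2.61]

5 0.27 [50.66 10.38] [0.62 0.93]
6 0.34 [51.35 11.28] [1.3  1.83]
7 0.41 [52.08 12.13] [2.04 2.68]
8 0.48 [52.85 12.84] [2.81 3.39]
9 0.55 [53.66 13.47] [3.62 4.02]

10 0.62 [54.5  14.03] [0.84 0.56]
11 0.69 [55.37 14.51] [1.7  1.04]
12 0.76 [56.13 15.03] [2.46 1.56]
13 0.83 [56.9  15.51] [3.24 2.04]
14 0.9 [57.7  15.93] [4.03 2.47]

15 0.97 [58.52 16.3 ] [0.82 0.36]
16 1.04 [59.36 16.6 ] [1.66 0.66]
17 1.11 [60.21 16.84] [2.51 0.9 ]
18 1.18 [61.07 17.01] [3.38 1.08]
19 1.25 [61.92 17.18] [4.23 1.25]

20 1.32 [62.77 17.32] [0.85 0.13]
21 1.39 [63.63 17.39] [1.71 0.21]
22 1.46 [64.49 17.4 ] [2.57 0.22]
23 1.53 [65.35 17.36] [3.43 0.17]
24 1.6 [66.26 17.25] [4.34 0.07]

25 1.67 [67.23 17.07] [ 0.97 -0.17]
26 1.74 [68.18 16.83] [ 1.93 -0.42]
27 1.81 [69.12 16.52] [ 2.86 -0.73]
28 1.88 [70.03 16.15] [ 3.78 -1.1 ]
```

```bash
python3 -m creep '[[[0.05,0,0.3,0,0,0,-1],[0.15,0,0.7,0,0,0,-1],[0.3,0,1.25,0,0,0,-1],[0.5,0,1.95,0,0,0,-1],[0.9,0,2.6,0,0,0,-1]]]'
python3 - <<'E'
from h import *
o=arm.observe();print(o['force'])
a=arm.get_image('scene')[:,:,::-1];cv2.imwrite('pics/s6.png',cv2.resize(a[110:210,130:250],None,fx=6,fy=6,interpolation=2))
E
```

```text
clock: 5.25
position: [0.5011, 0.0754, 0.0953]
ee_rot: [0.027, 3.141, 0.0]
force: [-1.5, 0.8, 2.3]
width: 0.003
[-1.45812394  0.80642189  2.27786821]
```

View pics/s6.png

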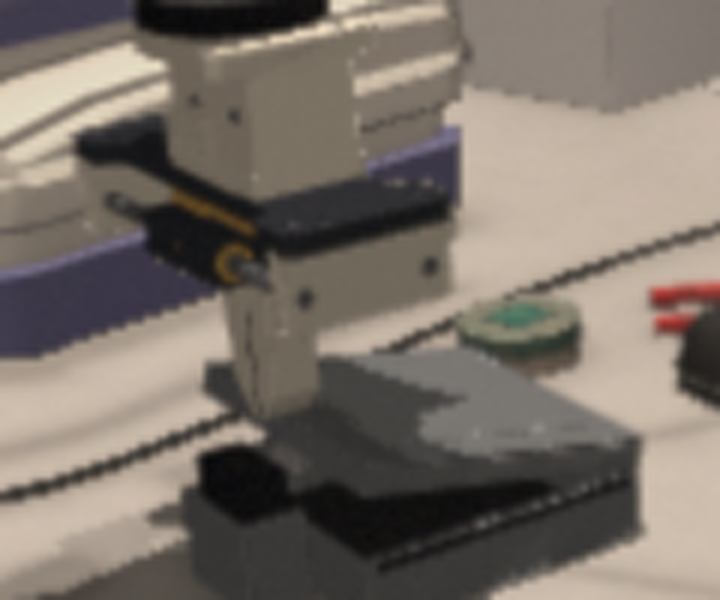

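The lid is up under the finger (gap visible around crop (450,490)) and is being steadied with about 2 N. I'll continue along the arc.

```bash
python3 -m creep '[[[0.6,0,0.9,0,0,0,-1],[1.3,0,1.8,0,0,0,-1],[2.0,0,2.65,0,0,0,-1],[2.8,0,3.4,0,0,0,-1],[3.6,0,4.0,0,0,0,-1]]]'
python3 -m creep '[[[0.85,0,0.55,0,0,0,-1],[1.7,0,1.05,0,0,0,-1],[2.45,0,1.55,0,0,0,-1],[3.25,0,2.05,0,0,0,-1],[4.05,0,2.45,0,0,0,-1]]]'
python3 - <<'E'
from h import *
a=arm.get_image('scene')[:,:,::-1];cv2.imwrite('pics/s7.png',cv2.resize(a[80:210,130:270],None,fx=4.5,fy=4.5,interpolation=2))
E
```

```text
clock: 5.8
position: [0.5382, 0.0755, 0.1357]
ee_rot: [0.027, 3.14, 0.0]
force: [0.2, -0.5, 0.5]
width: 0.004
clock: 6.3
position: [0.5782, 0.0754, 0.1597]
ee_rot: [0.027, 3.141, 0.0]
force: [1.1, 0.1, 1.0]
width: 0.008
```

View pics/s7.png

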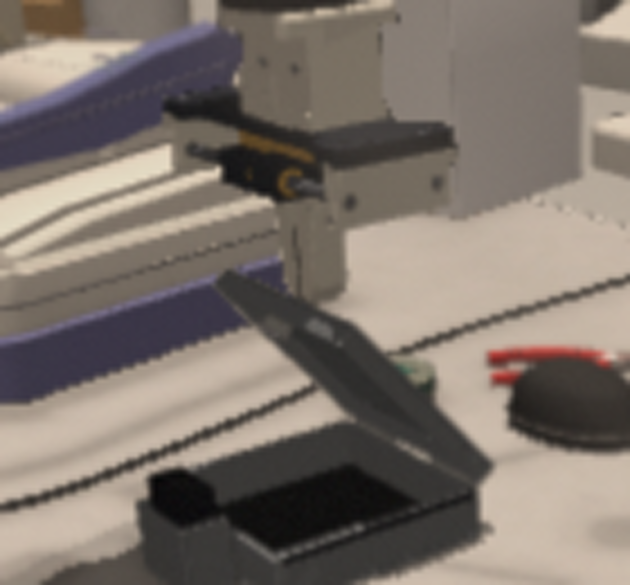

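The lid is following at about 50°. I'll keep going.

```bash
python3 -m creep '[[[0.8,0,0.35,0,0,0,-1],[1.65,0,0.65,0,0,0,-1],[2.5,0,0.9,0,0,0,-1],[3.4,0,1.1,0,0,0,-1],[4.2,0,1.25,0,0,0,-1]]]'
python3 -m creep '[[[0.85,0,0.15,0,0,0,-1],[1.7,0,0.2,0,0,0,-1],[2.6,0,0.2,0,0,0,-1],[3.4,0,0.15,0,0,0,-1],[4.3,0,0.05,0,0,0,-1]]]'
python3 - <<'E'
from h import *
a=arm.get_image('scene')[:,:,::-1];cv2.imwrite('pics/s8.png',cv2.resize(a[80:210,130:270],None,fx=4.5,fy=4.5,interpolation=2))
E
```

```text
clock: 6.85
position: [0.6204, 0.0754, 0.1719]
ee_rot: [0.027, 3.141, 0.0]
force: [1.5, -0.4, 1.6]
width: 0.003
clock: 7.35
position: [0.663, 0.0754, 0.1721]
ee_rot: [-0.027, -3.141, 0.0]
force: [1.5, -2.0, 0.5]
width: 0.008
```

View pics/s8.png

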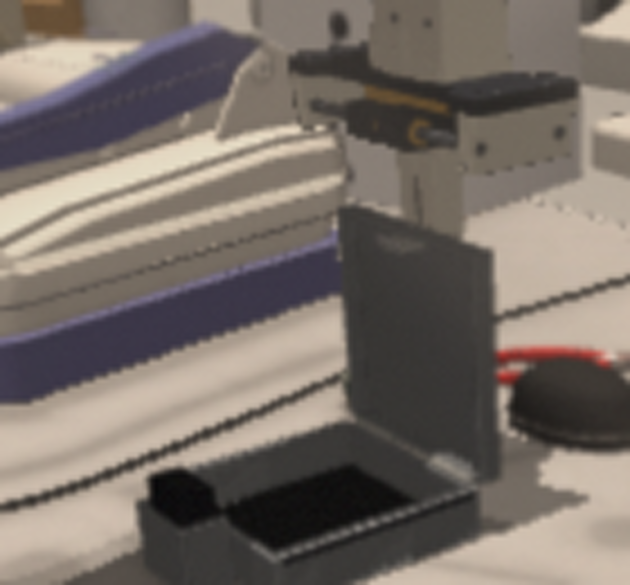

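```bash
python3 -m creep '[[[0.95,0,-0.1,0,0,0,-1],[1.9,0,-0.3,0,0,0,-1],[2.8,0,-0.5,0,0,0,-1],[3.8,0,-0.5,0,0,0,-1],[5,0,0,0,0,0,-1]]]'
python3 -m creep '[[[0,0,2,0,0,0,-1],[0,0,5,0,0,0,0.5],[0,0,9,0,0,0,0.5]]]'
python3 - <<'E'
from h import *
a=arm.get_image('scene')[:,:,::-1];cv2.imwrite('pics/s9.png',cv2.resize(a[80:260,130:350],None,fx=3.5,fy=3.5,interpolation=2))
E
```

```text
clock: 7.9
position: [0.7123, 0.0758, 0.1713]
ee_rot: [-0.026, -3.139, -0.0]
force: [-0.3, -0.1, 0.5]
width: 0.008
clock: 8.2
position: [0.7116, 0.0756, 0.2612]
ee_rot: [-0.026, -3.137, 0.001]
force: [0.8, 0.1, -0.6]
width: 0.133
```

View pics/s9.png

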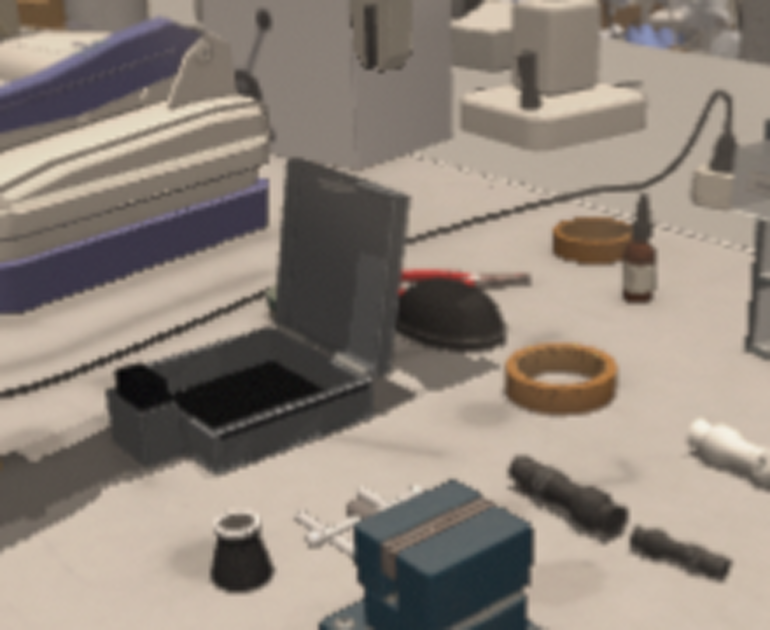

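The lid stands fully open at its stop. In the crop the head still lies at about (568,495), with the smaller one beside it at (680,553). Next I'll move over the head and open the jaws across its x.

```bash
python3 - <<'E'
from h import *
for uv in [(300,243),(325,243),(350,248)]: print(at('top',uv,.08),at('top',uv,.05))
E
python3 -m creep '[[[-0.5,-4,0,0,0,-8.5,0.6],[-1,-8,0,0,0,-17,0.6],[-2,-12,0,0,0,-25.5,0.6],[-3,-16,0,0,0,-34,0.6],[-4,-20,0,0,0,-42.5,0.6]]]'
python3 -m creep '[[[-0.5,-2,0,0,0,-8.5,0.6],[-1,-4,0,0,0,-17,0.6],[-2,-5.6,0,0,0,-25.5,0.6],[-2.8,-5.6,-3,0,0,-34,0.6],[-3.1,-5.6,-7,0,0,-42,0.6]]]'
python3 -m creep '[[[0,0,-2,0,0,-6,0.6],[0,0,-2,0,0,-6,0.6]]]'
python3 - <<'E'
from h import *
o=arm.observe();print(o['joints'],R.from_rotvec(o['ee_rot']).as_matrix())
a=arm.get_image('wrist')[:,:,::-1];cv2.imwrite('pics/w10.png',a)
a=arm.get_image('top')[:,:,::-1];cv2.imwrite('pics/t10.png',cv2.resize(a[100:300,130:400],None,fx=2.9,fy=2.9))
E
```

```text
[ 0.51241149 -0.1884374   0.08      ] [ 0.5154884  -0.19121746  0.05      ]
[ 0.51965716 -0.23750176  0.08      ] [ 0.52298138 -0.24195651  0.05      ]
[ 0.51703479 -0.28800563  0.08      ] [ 0.5202695  -0.29418422  0.05      ]
clock: 8.75
position: [0.6721, -0.1258, 0.2623]
ee_rot: [-1.171, -2.915, -0.001]
force: [0.9, -0.2, 0.5]
width: 0.612
clock: 9.25
position: [0.6424, -0.182, 0.1937]
ee_rot: [2.138, 2.297, 0.004]
force: [0.8, 0.1, -1.6]
width: 0.797
clock: 9.45
position: [0.6398, -0.1793, 0.1689]
ee_rot: [-2.247, -2.188, 0.005]
force: [0.5, -0.7, -0.0]
width: 0.803
[-0.09846522  0.5927594   0.46144767  1.57783131 -0.29101785  1.04604473
  0.41661569] [[ 0.02656966  0.9996299  -0.00584079]
 [ 0.99964629 -0.0265624   0.00131647]
 [ 0.00116084 -0.0058737  -0.99998208]]
```

View pics/w10.png

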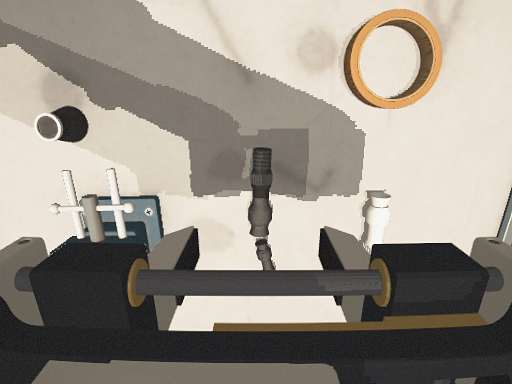

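View pics/t10.png

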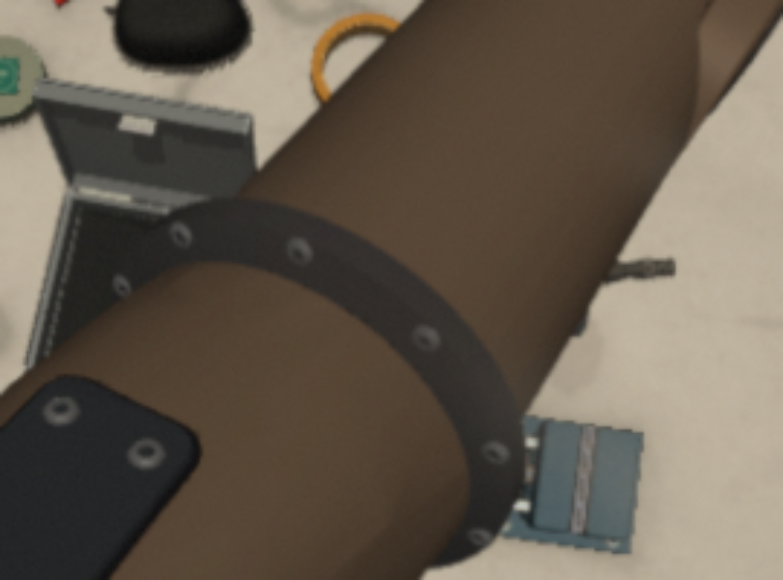

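```bash
python3 - <<'E'
from h import *
np.set_printoptions(precision=4,suppress=True)
o=arm.observe()
a,b=at('wrist',(261.5,148),.014,o),at('wrist',(258.5,237),.014,o);print(o['position'],a,b,(a+b)/2,np.linalg.norm(a-b),np.degrees(np.arctan2(*(b-a)[1::-1])))
E
```

```text
[ 0.6419 -0.1804  0.1727] [ 0.6457 -0.1445  0.014 ] [ 0.6404 -0.2463  0.014 ] [ 0.643  -0.1954  0.014 ] 0.10185937354433383 -92.94405604246062
```

```bash
python3 -m creep '[[[0,-1.35,-3,0,0,-0.7,0.6],[0,-1.35,-7,0,0,-0.7,0.6],[0,-1.35,-10,0,0,-0.7,0.6],[0,-1.35,-12,0,0,-0.7,0.6],[0,-1.35,-12,0,0,-0.7,0.6]]]'
python3 - <<'E'
from h import *
o=arm.observe();print(o['position'])
a=arm.get_image('scene')[:,:,::-1];cv2.imwrite('pics/s11.png',cv2.resize(a[130:270,210:380],None,fx=4.5,fy=4.5,interpolation=2))
a=arm.get_image('wrist')[:,:,::-1];cv2.imwrite('pics/w11.png',a)
E
```

```text
clock: 10.05
position: [0.641, -0.1936, 0.0511]
ee_rot: [-2.259, -2.181, 0.001]
force: [0.6, 1.1, 0.3]
width: 0.801
[ 0.64100332 -0.19364486  0.05110525]
```

View pics/s11.png

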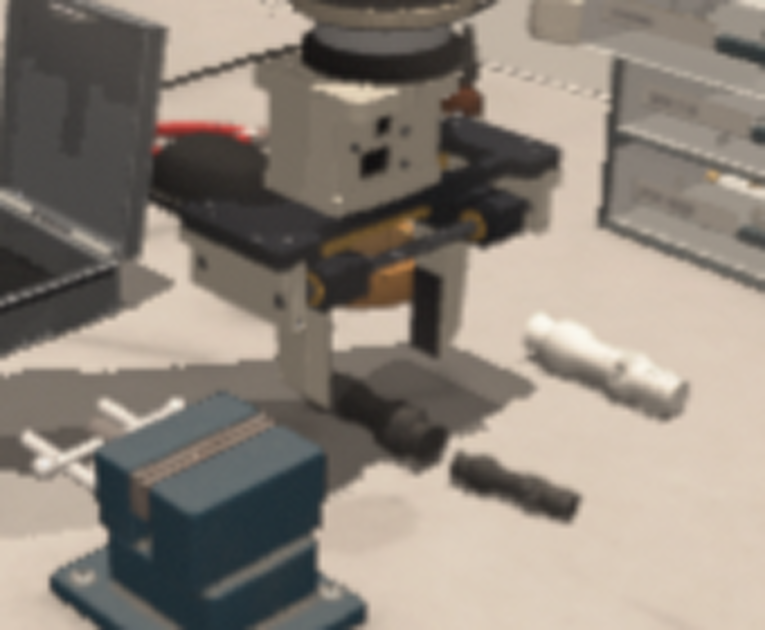

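View pics/w11.png

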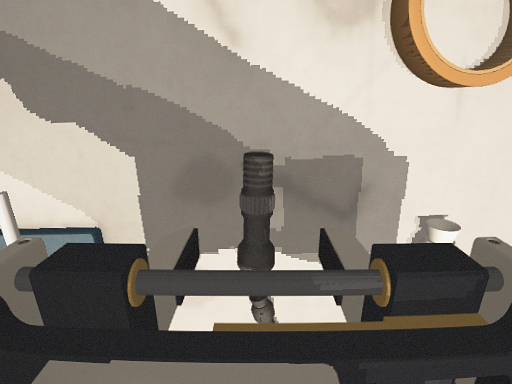

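The head is centred between the open jaws, at wrist-image column ~257. I'll go down and grip.

```bash
python3 -m creep '[[[0,0,-1.5,0,0,0,0.6],[0,0,-2.6,0,0,0,0.6],[0,0,-3,0,0,0,0.6],[0,0,-3,0,0,0,-0.2],[0,0,-3,0,0,0,-1]]]' 15
python3 -m creep '[[[0,0,0,0,0,0,-1],[0,0,0,0,0,0,-1],[0,0,0,0,0,0,-1],[0,0,0,0,0,0,-1],[0,0,0,0,0,0,-1]]]' 15
```

```text
clock: 10.65
position: [0.6415, -0.1941, 0.0224]
ee_rot: [2.263, 2.179, 0.0]
force: [-0.0, 0.0, 0.8]
width: 0.673
clock: 11.15
position: [0.6414, -0.194, 0.0223]
ee_rot: [2.263, 2.179, 0.0]
force: [0.6, -0.3, 0.4]
width: 0.259
```

```bash
python3 -m creep '[[[0,0,0,0,0,0,-1],[0,0,1,0,0,0,-1],[0,0,3,0,0,0,-1],[0,0,6,0,0,0,-1],[0,0,9,0,0,0,-1]]]' 15
python3 - <<'E'
from h import *
a=arm.get_image('scene')[:,:,::-1];cv2.imwrite('pics/s12.png',cv2.resize(a[110:270,210:380],None,fx=4,fy=4,interpolation=2))
E
```

```text
clock: 11.65
position: [0.641, -0.194, 0.1135]
ee_rot: [-2.263, -2.178, 0.001]
force: [1.0, 0.9, -1.0]
width: 0.257
```

View pics/s12.png

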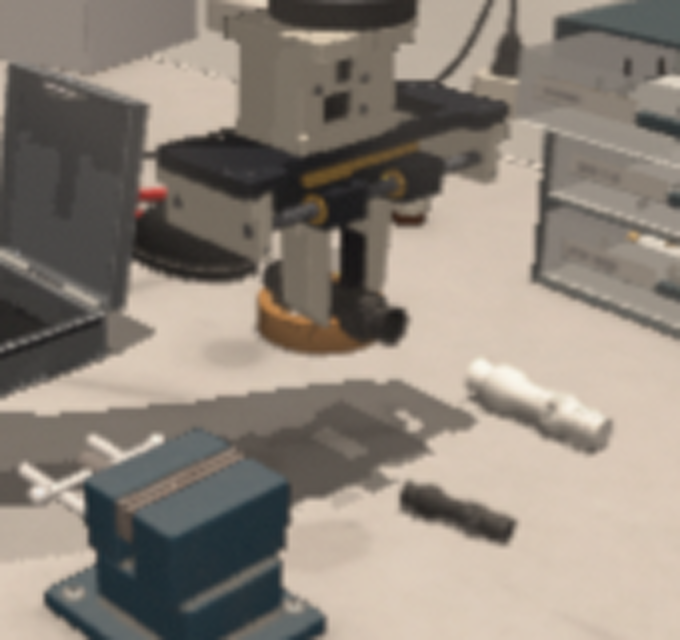

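The head is lifted and held. I'll carry it around in front of the open lid, turning it 90° so it lies along the case's x (keeping the gripper body clear of the lid).

```bash
python3 -m creep '[[[-2.8,1,1,0,0,8.5,-1],[-5.6,2,2,0,0,17,-1],[-8.4,3,3,0,0,25.5,-1],[-11.2,4,4,0,0,34,-1],[-14,5,5,0,0,42.5,-1]]]'
python3 -m creep '[[[0,3,0,0,0,8.5,-1],[0,6,0,0,0,17,-1],[1,9,0,0,0,25.5,-1],[2,12,0,0,0,34,-1],[3,15,0,0,0,42.5,-1]]]'
python3 -m creep '[[[1,2,0,0,0,6,-1],[2,4,0,0,0,6,-1],[3.4,6.6,0,0,0,6,-1],[3.4,6.6,-3,0,0,6,-1],[3.4,6.6,-6,0,0,6,-1]]]'
python3 - <<'E'
from h import *
o=arm.observe();print(o['position'],R.from_rotvec(o['ee_rot']).as_matrix())
a=arm.get_image('scene')[:,:,::-1];cv2.imwrite('pics/s13.png',cv2.resize(a[80:220,130:300],None,fx=4,fy=4,interpolation=2))
a=arm.get_image('wrist')[:,:,::-1];cv2.imwrite('pics/w13.png',a)
E
```

```text
clock: 12.2
position: [0.5002, -0.1438, 0.1631]
ee_rot: [1.311, 2.854, -0.0]
force: [-0.0, 0.5, -1.3]
width: 0.257
clock: 12.7
position: [0.5317, 0.0069, 0.163]
ee_rot: [0.188, 3.135, -0.0]
force: [0.3, 0.3, -0.9]
width: 0.258
clock: 13.2
position: [0.5666, 0.0731, 0.1027]
ee_rot: [0.03, 3.138, 0.001]
force: [0.8, -0.8, -1.8]
width: 0.259
[0.56659784 0.0731477  0.10271375] [[-9.99816193e-01  1.89137387e-02  3.13847754e-03]
 [ 1.89160889e-02  9.99820815e-01  7.20847819e-04]
 [-3.12428125e-03  7.80083043e-04 -9.99994815e-01]]
```

View pics/s13.png

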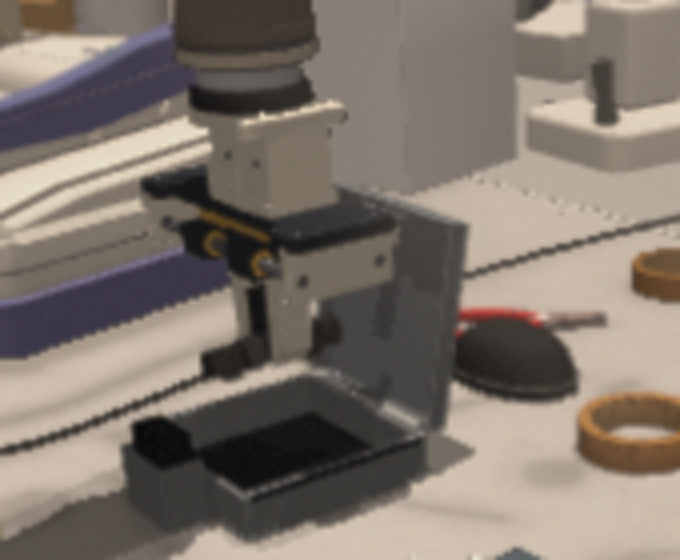

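View pics/w13.png

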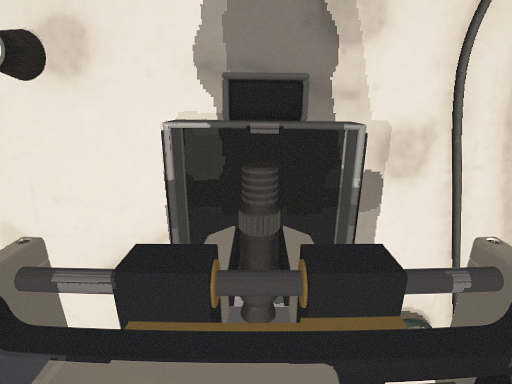

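Wrist view: the head's axis is centred in the case, with its front end at (260,168) clear of the walls. Now I'll lower it.

```bash
python3 -m creep '[[[0,0,-2,0,0,0,-1],[0,0,-4,0,0,0,-1],[0,0,-5.5,0,0,0,-1],[0,0,-6.5,0,0,0,-1],[0,0,-7,0,0,0,-1]]]'
python3 -m creep '[[[0,0,-0.2,0,0,0,-1],[0,0,-0.4,0,0,0,-1],[0,0,-0.5,0,0,0,-1],[0,0,-0.5,0,0,0,-1]]]'
```

```text
clock: 13.8
position: [0.5657, 0.0718, 0.0326]
ee_rot: [0.033, 3.141, -0.0]
force: [0.0, 0.9, -0.2]
width: 0.256
clock: 14.2
position: [0.5656, 0.072, 0.0276]
ee_rot: [0.032, 3.141, 0.0]
force: [-0.9, 0.1, -1.4]
width: 0.258
```

```bash
python3 -m creep '[[[0,0,-0.05,0,0,0,-1],[0,0,-0.1,0,0,0,-1],[0,0,-0.1,0,0,0,-1]]]'; python3 -m creep '[[[0,0,-0.05,0,0,0,-1],[0,0,-0.1,0,0,0,-1],[0,0,-0.1,0,0,0,-1]]]'
```

```text
clock: 14.5
position: [0.5658, 0.072, 0.027]
ee_rot: [0.032, 3.141, 0.0]
force: [-1.9, -0.5, 7.5]
width: 0.258
clock: 14.8
position: [0.5658, 0.0719, 0.0267]
ee_rot: [0.032, 3.14, 0.0]
force: [-3.8, -1.2, 15.7]
width: 0.261
```

```bash
python3 -m creep '[[[0,0,0.1,0,0,0,-1],[0,0,0.15,0,0,0,-0.4],[0,0,0.15,0,0,0,-0.2],[0,0,0.15,0,0,0,-0.1],[0,0,0.15,0,0,0,-0.1]]]'; python3 -m creep '[[[0,0,0.5,0,0,0,-0.1],[0,0,1.5,0,0,0,-0.1],[0,0,3.5,0,0,0,-0.1],[-1,0,7,0,0,0,-0.1],[-1,0,11,0,0,0,-0.1]]]'
python3 - <<'E'
from h import *
a=arm.get_image('scene')[:,:,::-1];cv2.imwrite('pics/s14.png',cv2.resize(a[80:220,130:300],None,fx=4,fy=4,interpolation=2))
a=arm.get_image('wrist')[:,:,::-1];cv2.imwrite('pics/w14.png',a)
E
```

```text
clock: 15.3
position: [0.5653, 0.072, 0.0266]
ee_rot: [-0.032, -3.141, -0.0]
force: [-0.1, 0.4, 0.1]
width: 0.444
clock: 15.8
position: [0.5536, 0.0718, 0.1377]
ee_rot: [-0.032, -3.139, 0.001]
force: [0.7, 0.5, 0.1]
width: 0.448
```

View pics/s14.png

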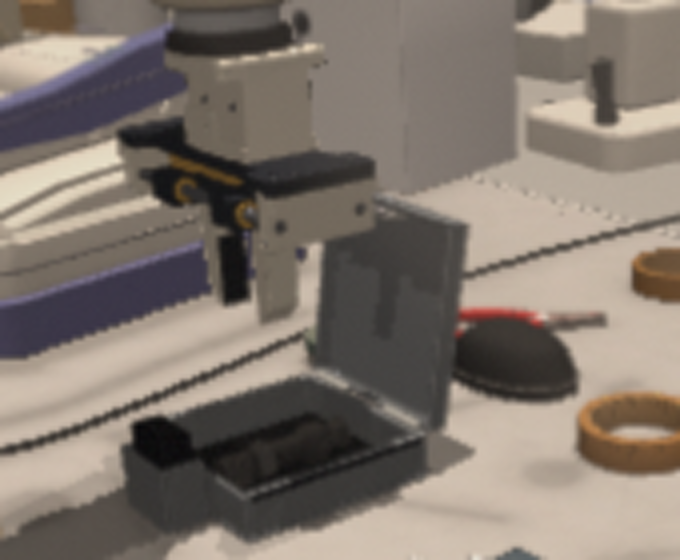

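View pics/w14.png

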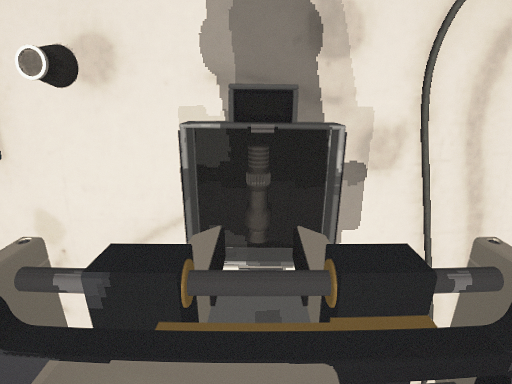

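The head lies inside the case, at wrist image (258,195), and the lid is still open. Next I'll go over and behind the lid with closed fingers.

```bash
python3 -m creep '[[[0,0,4,0,0,0,-1],[0,0,8,0,0,0,-1],[1,0,11,0,0,0,-1],[5,0,11,0,0,0,-1],[9.5,0,11,0,0,0,-1]]]'
python3 -m creep '[[[4,0,0,0,0,0,-1],[8,0,0,0,0,0,-1],[8,0,0,0,0,0,-1],[8,0,-4,0,0,0,-1],[8,0,-8,0,0,0,-1]]]'
python3 -m creep '[[[0,0,0,0,0,0,-1],[0,0,0,0,0,0,-1]]]'
python3 - <<'E'
from h import *
o=arm.observe();print(o['position'])
a=arm.get_image('scene')[:,:,::-1];cv2.imwrite('pics/s15.png',cv2.resize(a[60:220,130:300],None,fx=4,fy=3.5,interpolation=2))
E
```

```text
clock: 16.4
position: [0.6514, 0.0723, 0.2494]
ee_rot: [0.031, 3.138, 0.002]
force: [1.6, 0.5, 0.2]
width: 0.069
clock: 16.9
position: [0.731, 0.0721, 0.1671]
ee_rot: [0.032, 3.138, 0.001]
force: [0.8, 0.2, -1.5]
width: 0.007
clock: 17.1
position: [0.7299, 0.072, 0.1673]
ee_rot: [-0.032, -3.14, 0.0]
force: [-0.3, 0.3, 0.3]
width: -0.001
[0.72990521 0.07201705 0.167342  ]
```

View pics/s15.png

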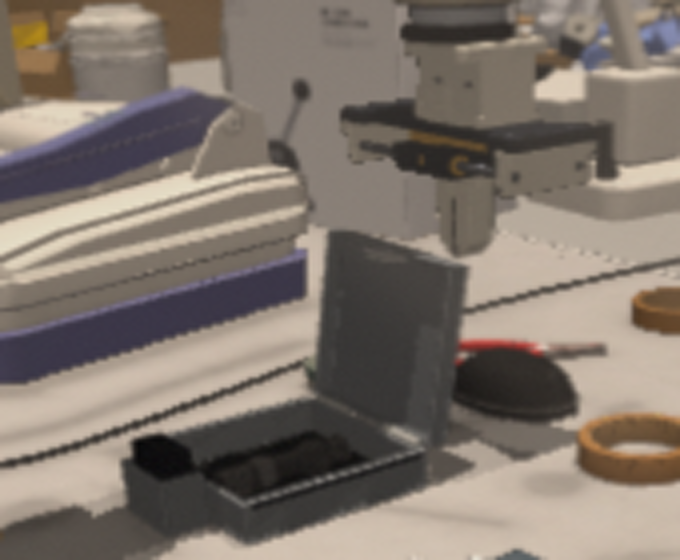

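```bash
cat > arc2.py <<'E'
import numpy as np
base=np.array([.7299,.1673])
def pos(t):
    c,s=np.cos(t),np.sin(t); E=np.array([.633-.14*c+.016*s,.034+.14*s+.016*c]); q=.018
    k=E+q*(np.array([c,-s]) if t<np.pi/2 else np.array([0,-1]))
    return k+[.0095,.017]
ts=[1.97,1.9,1.82,1.74,1.66]+list(np.arange(1.58,-.02,-.08))+[0,-.01]
for i,t in enumerate(ts):
    p=pos(t); print(i,round(t,2),(p*100).round(2),((p-base)*100).round(2))
    if i%5==4: base=p;print()
E
python3 arc2.py
```

```text
0 1.97 [71.17 15.58] [-1.82 -1.15]
1 1.9 [70.29 16.03] [-2.7 -0.7]
2 1.82 [69.25 16.47] [-3.74 -0.26]
3 1.74 [68.18 16.83] [-4.81  0.1 ]
4 1.66 [67.09 17.1 ] [-5.9   0.37]

5 1.58 [65.98 17.28] [-1.11  0.18]
6 1.5 [64.98 17.38] [-2.11  0.28]
7 1.42 [64.  17.4] [-3.09  0.3 ]
8 1.34 [63.02 17.34] [-4.07  0.24]
9 1.26 [62.04 17.2 ] [-5.05  0.1 ]

10 1.18 [61.08 16.99] [-0.96 -0.22]
11 1.1 [60.14 16.7 ] [-1.9  -0.51]
12 1.02 [59.23 16.33] [-2.81 -0.87]
13 0.94 [58.35 15.9 ] [-3.7  -1.31]
14 0.86 [57.5  15.39] [-4.54 -1.82]

15 0.78 [56.7  14.82] [-0.8  -0.57]
16 0.7 [55.95 14.18] [-1.55 -1.21]
17 0.62 [55.25 13.49] [-2.25 -1.9 ]
18 0.54 [54.61 12.74] [-2.89 -2.64]
19 0.46 [54.03 11.95] [-3.47 -3.44]

20 0.38 [53.51 11.11] [-0.51 -0.84]
21 0.3 [53.07 10.23] [-0.96 -1.72]
22 0.22 [52.69  9.32] [-1.34 -2.63]
23 0.14 [52.39  8.39] [-1.64 -3.56]
24 0.06 [52.17  7.43] [-1.86 -4.52]

25 0 [52.05  6.7 ] [-0.12 -0.73]
26 -0.01 [52.03  6.58] [-0.13 -0.85]
```

```bash
python3 -m creep '[[[-1.8,0,-0.4,0,0,0,-1],[-2.7,0,-0.4,0,0,0,-1],[-3.7,0,-0.2,0,0,0,-1],[-4.8,0,0.1,0,0,0,-1],[-5.9,0,0.35,0,0,0,-1]]]'
python3 -m creep '[[[-1.1,0,0.2,0,0,0,-1],[-2.1,0,0.3,0,0,0,-1],[-3.1,0,0.3,0,0,0,-1],[-4.1,0,0.25,0,0,0,-1],[-5.05,0,0.1,0,0,0,-1]]]'
python3 - <<'E'
from h import *
a=arm.get_image('scene')[:,:,::-1];cv2.imwrite('pics/s16.png',cv2.resize(a[60:220,130:300],None,fx=4,fy=3.5,interpolation=2))
E
```

```text
clock: 17.65
position: [0.6717, 0.0724, 0.1718]
ee_rot: [0.032, 3.138, 0.001]
force: [1.7, 2.5, 0.7]
width: 0.004
clock: 18.15
position: [0.62, 0.072, 0.1711]
ee_rot: [-0.032, -3.141, -0.0]
force: [2.3, 1.9, 0.0]
width: 0.004
```

View pics/s16.png

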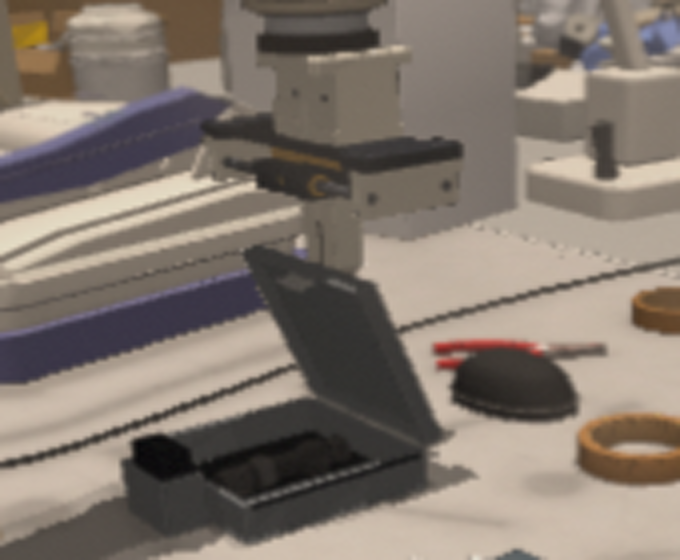

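The lid is coming down under the finger.

```bash
python3 -m creep '[[[-0.95,0,-0.2,0,0,0,-1],[-1.9,0,-0.5,0,0,0,-1],[-2.8,0,-0.85,0,0,0,-1],[-3.7,0,-1.3,0,0,0,-1],[-4.55,0,-1.8,0,0,0,-1]]]'
python3 -m creep '[[[-0.8,0,-0.6,0,0,0,-1],[-1.55,0,-1.2,0,0,0,-1],[-2.25,0,-1.9,0,0,0,-1],[-2.9,0,-2.65,0,0,0,-1],[-3.45,0,-3.45,0,0,0,-1]]]'
python3 -m creep '[[[-0.5,0,-0.85,0,0,0,-1],[-0.95,0,-1.7,0,0,0,-1],[-1.35,0,-2.65,0,0,0,-1],[-1.6,0,-3.3,0,0,0,-1],[-1.65,0,-3.6,0,0,0,-1]]]'
python3 - <<'E'
from h import *
o=arm.observe();print(o['position'])
a=arm.get_image('scene')[:,:,::-1];cv2.imwrite('pics/s17.png',cv2.resize(a[100:220,130:260],None,fx=5,fy=5,interpolation=2))
E
```

```text
clock: 18.7
position: [0.5745, 0.0719, 0.1528]
ee_rot: [-0.032, -3.141, 0.0]
force: [0.6, 0.9, 0.8]
width: 0.001
clock: 19.2
position: [0.5403, 0.072, 0.1181]
ee_rot: [-0.032, -3.141, -0.0]
force: [0.9, 1.2, 0.5]
width: 0.004
clock: 19.7
position: [0.5235, 0.0717, 0.0818]
ee_rot: [-0.032, -3.14, 0.001]
force: [-0.6, 0.6, 1.9]
width: 0.006
[0.52351957 0.07173544 0.08179124]
```

View pics/s17.png

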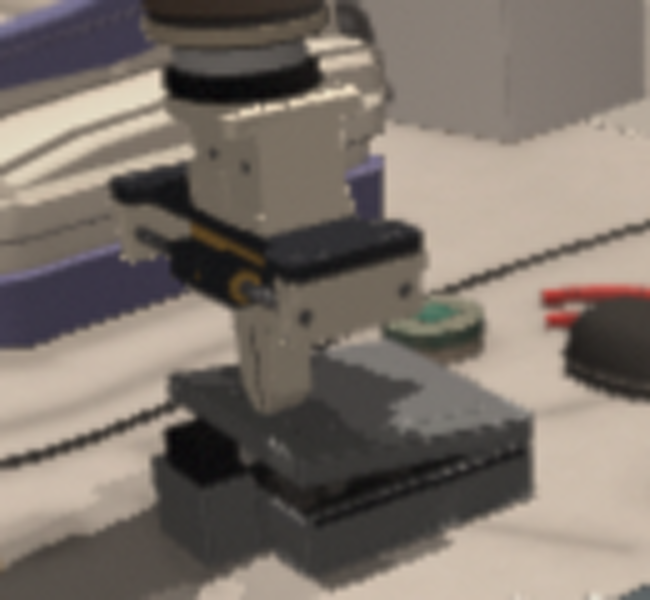

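```bash
python3 -m creep '[[[-0.1,0,-0.4,0,0,0,-1],[-0.2,0,-0.8,0,0,0,-1],[-0.25,0,-1.1,0,0,0,-1],[-0.3,0,-1.3,0,0,0,-1],[-0.3,0,-1.4,0,0,0,-1]]]'
python3 -m creep '[[[0,0,-0.1,0,0,0,-1],[0,0,-0.2,0,0,0,-1],[0,0,-0.2,0,0,0,-1]]]'
```

```text
clock: 20.25
position: [0.5218, 0.0719, 0.069]
ee_rot: [0.032, 3.14, 0.0]
force: [0.2, 0.7, 1.0]
width: 0.008
clock: 20.55
position: [0.5215, 0.0719, 0.0669]
ee_rot: [0.032, 3.141, 0.0]
force: [-1.5, -1.1, 7.1]
width: 0.003
```

```bash
python3 -m creep '[[[0,0,-0.1,0,0,0,-1],[0,0,-0.15,0,0,0,-1],[0,0,-0.2,0,0,0,-1],[0,0,-0.2,0,0,0,-1]]]'
python3 - <<'E'
from h import *
a=arm.get_image('scene')[:,:,::-1];cv2.imwrite('pics/s18.png',cv2.resize(a[100:220,130:260],None,fx=5,fy=5,interpolation=2))
E
```

```text
clock: 20.95
position: [0.5214, 0.072, 0.0659]
ee_rot: [0.032, 3.141, 0.0]
force: [-5.7, -0.9, 20.7]
width: 0.006
```

View pics/s18.png

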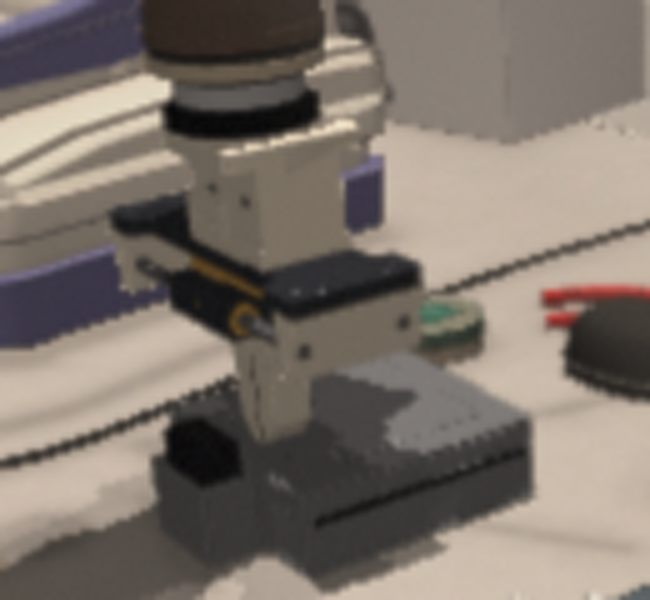

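The lid is shut and bottomed, with the tip at 49 mm and 21 N. I'll push slightly further, then ease off slowly so an unlatched lid would be noticed before it could fly.

```bash
python3 -m creep '[[[0,0,-0.1,0,0,0,-1],[0,0,-0.15,0,0,0,-1],[0,0,-0.15,0,0,0,-1]]]'; python3 -m creep '[[[0,0,0.3,0,0,0,-1],[0,0,0.6,0,0,0,-1],[0,0,0.9,0,0,0,-1],[0,0,1.2,0,0,0,-1],[0,0,1.2,0,0,0,-1]]]'
python3 - <<'E'
from h import *
print(arm.observe()['force'])
a=arm.get_image('scene')[:,:,::-1];cv2.imwrite('pics/s19.png',cv2.resize(a[100:220,130:260],None,fx=5,fy=5,interpolation=2))
E
```

```text
clock: 21.3
position: [0.5214, 0.072, 0.0651]
ee_rot: [0.032, 3.141, 0.0]
force: [-8.8, -1.2, 31.5]
width: 0.006
clock: 21.8
position: [0.5215, 0.072, 0.0754]
ee_rot: [0.032, 3.141, 0.0]
force: [-0.1, 0.5, -1.3]
width: 0.004
[-0.06260466  0.50749886 -1.30364091]
```

View pics/s19.png

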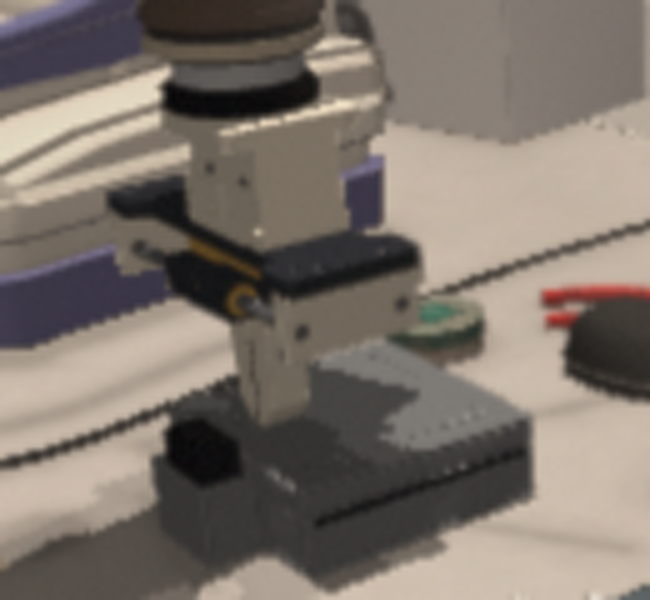

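The finger is 8 mm above the lid with no force on it, and the lid stays shut. I'll retreat upward and check.

```bash
python3 -m creep '[[[0,0,1.5,0,0,0,-1],[0,0,4,0,0,0,-1],[0,0,8,0,0,0,-1],[-3,0,12,0,0,0,-1],[-3,0,12,0,0,0,-1]]]'
python3 - <<'E'
from h import *
a=arm.get_image('scene')[:,:,::-1];cv2.imwrite('pics/s20.png',cv2.resize(a[60:280,100:380],None,fx=2.8,fy=2.7,interpolation=2))
E
```

```text
clock: 22.35
position: [0.4912, 0.0725, 0.1996]
ee_rot: [0.031, 3.136, 0.003]
force: [0.5, -0.2, -1.4]
width: 0.002
```

View pics/s20.png

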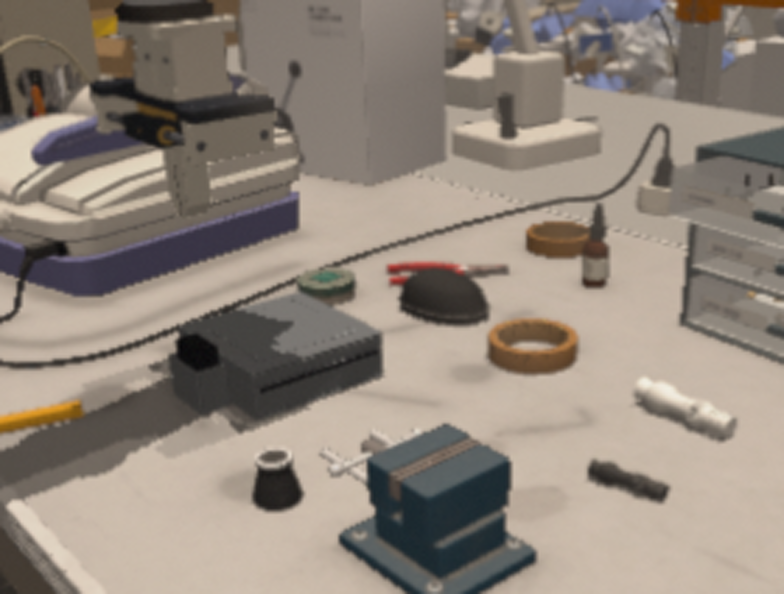

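```bash
python3 -c "
from cell import arm
print(arm.sign_off())"
```

```text
the job is handed in; nothing more can be done
None
```

The black instrument head is in the grey case and the lid is shut. I handed the job in at about 22.4 s; the sign-off gave no verdict.

- **Opening the lid:** I pressed the button fully in with the closed fingertips straddling the button and the lid's edge. I then led the lid up and back over the hinge at about 0.7 rad/s until it stood at its stop.
- **Laying the head in:** I gripped the larger black head across its neck and turned it 90°, so the gripper cleared the open lid. I set it on the case floor until I felt contact, at about 8 to 16 N, then let go; the wrist view showed it lying inside, clear of the walls.
- **Shutting the lid:** I pushed the lid down until it bottomed at 49 mm, with about 31 N at the end. I eased off slowly to see whether it would lift.

**Last checks:** With the finger 8 mm above the lid and again after retreating, the lid stayed flat and shut. The gripper touches nothing. The tape rolls, domed case, loupe, small black head and white head are where they were in the scene picture. I did not see the head again after the lid closed.

**Disagreement:** The wrist and top cameras differed by about 5 mm on the case's y position. It did not matter for the press or the placing.

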